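# Find the hidden release in the edge bar and open the stone drawer

### The arm

A 6-joint arm with a two-finger parallel gripper is mounted at the origin on a cart in front of the work surface, level with it; the furniture and walls round the work are solid. World frame = base frame: x ahead of the robot, y to its left, z up, the work surface at z = 0. Lengths are in m, angles in rad, forces in N, time in s.
With the tool pointing down it reaches from about 0.35 to 0.85 m from the base axis. Payload 8.1 kg.
Tool frame: the origin (TCP) lies at the very end of the fingers, on their centre line; the grasp point (between the pads) lies arm.hold_point_z behind it (arm.hold_point_z is the distance from the TCP to the grasp point, in m); z points along the fingers, y is the direction in which the jaws open and shut (so a half turn about z gives the same grasp; the last joint's range is limited). The gripper opens to 85 mm and grips with 20 to 120 N. Pads are 22 mm wide; open, the fingers measure 114 mm over their backs; the gripper's body (76 mm by 85 mm) begins 54 mm behind the grasp point. The pads swing forward as they close: fully open they stand 13 mm farther back than shut.
Start: joints at [1.218, 0.13, 1.488, -0, 1.523, -0.085], TCP at [0.159, 0.579, 0.231] pointing down, gripper open.
Joint ranges: [-2.96, 2.96], [-0.89, 2.26], [0.02, 2.5], [-1.34, 4.48], [0, 2.73], [-2.66, 2.66]. Speed limits (rad/s): [2.39, 2.39, 2.79, 3.14, 3.14, 3.14].

### API

Orientations are given as a unit quaternion [x, y, z, w].
In Python, from rig import arm gives the robot as it stands.
- The arm moves only by the shell command python3 -m crank 'ROWS' [FORCE]. ROWS is JSON, a list that holds one entry, the list of rows, each a list of 5 numbers: the shift along the tool's x, y, z in units of 30 mm (1.0 is 30 mm), then the turn about the tool's z in units of 8 degrees (1.0 is 8 degrees), then the closure, from 0 (fully open) to 1 (shut). In form: [[[dx, dy, dz, turn, fingers], ...]]. A call has exactly 8 rows; each row is the pose to reach, as a shift and turn from the pose commanded when the call began, along the tool's axes at that moment; what a row does not reach only later rows make up. A row lasts 1/10 s, in which the tool goes at most 50 mm and 8.59 degrees, less where a joint would pass 70% of its speed; a pose out of reach is approached as far as the arm can. A call with a gripper value outside its range is refused whole. The fingers move at their own pace and stop on an object; FORCE is the grip in N (left out, the last holds). Time passes only in rows, so rows that repeat a pose let the fingers close, or fill a call up. It gives the time, the measured TCP pose, the force and the opening at its end, in the units of the state.
- arm.observe(): the state, without advancing time (a new reading comes with each control period).
- arm.grab_frame(name): name is "side" or "top"; returns a dict with "pixels" (420x560x3 uint8, red, green, blue), "mtx" (3x3 intrinsics, pixels), "k1" (the pictures are not rectified: a ray, as slopes to the right and down, at radius r is drawn at 1 + k1 r^2 times it, then the intrinsics apply), "camera_from_world" (4x4, takes a point from world to camera coordinates). Camera axes: x right, y down, z forward; pixel columns grow to the right and rows downward; lengths in m; the calibration is good to about 2 mm. A picture is of the moment at which its call begins. There is no depth.
- arm.close_job(): hands the job in, once; it reports no verdict.
Trained networks look in a picture, given as the dict that the camera call returned (one of the last four; its "shot" number tells which), for a name from the list of things; names that differ only in an ending like _2 or _b are one class to them, and where a whole thing is asked for, a point or a joint stands for the part that bears it (a point fixed in the world has none). Each returns a list of dicts, best first, with "score" (0 to 1); they miss things now and then, are a little off and sometimes report something else, mostly with a low value. They report only what shows in the picture. A call takes as long as a camera call.
- arm.masks_of(picture, target): "region" (420x560 bool, what is visible of it) and "bbox" ([left, top, right, bottom] in pixels, round what is visible of it).
The state is a dict: "time": time; "joint_positions": joint angles; "joint_vel": joint speeds; "tau": joint torques, N m; "ee_pos": TCP position; "eef_rot": TCP orientation; "force": force on the tool from outside, world axes, zero at the start; "ft_torque": the same for the moment, N m; "grip_width": finger opening in m.
Only numpy, scipy, OpenCV 4.12 (cv2) and the standard library are available. Lean on these libraries where they do the work, as an engineer would, in place of code of your own. Each camera call takes 0.05 s, during which the arm holds its last target.

### The job

Open the drawer of the low grey tool chest. Its transport catch is released by a key in a shallow finger notch, hard to see, somewhere along the black edge bar on top of the chest's front: run a fingertip along the bar to find the notch and press the key down until the drawer springs ajar. Then draw the drawer fully out with a fingertip behind its front; force nothing, and leave the other things where they lie.

Things in the scene. Friction and masses are not known exactly. Their poses are not given: they have to be found in the camera images.
- chest: low grey steel tool chest fixed to the bench, 160 (x) x 300 (y) x 86 mm high, with one drawer. Origin: centre of its underside; x from its front to its back, y along its front to the left, z up. Its flat top is at z = 72 mm (73.5 on the black rubber mat, from x = -45 mm back); thin lips 14 mm high at the sides and back and a thick edge bar at the front surround it. All rigid.
- edge_bar_top (a point): middle of the black edge bar along the chest's top front, on its level top face (z = 86 mm); axes as the chest's. The bar is 22 mm wide (x), 300 mm long (y), 14 mm high. Somewhere in it, its middle at most 42 mm to either side of this point, is the notch: 43 mm long, across the bar's full width. Hairline joints at y = +-64 mm mean nothing.
- bar_right_end (a point): right-hand end of the edge bar, on its top face. The notch of the bar is filled by the release key, also black, top face 4 mm below the bar's (z = 82 mm of the chest). The key goes straight down against a spring, 3 N at first, 6 N at its stop 6.5 mm down; the catch lets go at about 4.5 mm and the drawer springs ajar.
- chest_drawer (a joint): how far the drawer is out, in m: 0 shut and caught, 0.14 fully out at its stop. It slides along the chest's -x, towards the robot. When the catch lets go, a spring drives it to 0.09 to 0.10 within a second and no farther; from there it slides stiffly (about 4 N at 0.1 m/s) and stays where it is left. It cannot be moved while caught.
- drawer_front_top (a point): middle of the top edge of the drawer's front (290 mm wide, 15 mm thick, 7.5 to either side of this point), 64 mm above the bench; flush with the chest's front when shut. Axes as the chest's. Behind it the drawer is open from above, its floor 47 mm lower, empty for the first 55 mm. Ajar, the gap from the front's back face to the chest's front is 75 to 85 mm.
- white_stone: pale grey stone stick 12 x 110 x 10 mm, loose on the rear left part of the chest's top; origin: centre of its underside
- paste_syringe: white paste syringe with green label, 30 x 126 x 19 mm, loose on the rear right part of the chest's top; origin: centre of its underside
- flat_file: flat file with wooden handle, 245 mm long, loose on the bench to the right; origin: centre of its underside
- calliper: digital calliper, 66 x 200 x 8 mm, loose on the bench near the front edge; origin: centre of its underside
- hex_driver: hex driver with red handle, 170 mm long, loose on the bench to the right; origin: centre of its underside
- paste_jar: blue jar with black lid, 55 mm wide, 46 mm high, loose on the bench; origin: centre of its underside
- felt_wheel: white felt wheel on its mandrel, 43 mm wide, 50 mm high, loose on the bench; origin: centre of its underside
- oilstone: grey oilstone in a steel shoe, 72 x 30 x 22 mm, loose on the bench to the right; origin: centre of its underside

How it is judged:
On the way:
1. the key has been pressed and the drawer has sprung ajar (value of joint chest_drawer above 0.05 m), for 0.2 s.
At the end, for the whole second after the job is handed in: the drawer is out by more than 130 of its 140 mm and at rest; every loose thing is within 30 mm of where it lay (value of joint chest_drawer above 0.13 m and velocity of joint chest_drawer between -0.01 and 0.01 m/s and distance of each of white_stone, paste_syringe, flat_file, calliper, hex_driver, paste_jar, felt_wheel, oilstone from where it was at the start of the episode below 0.03 m); the robot touches nothing.
It fails at once if one of the loose things on the bench or on the chest is shifted, lifted or carried more than 30 mm (distance of any of white_stone, paste_syringe, flat_file, calliper, hex_driver, paste_jar, felt_wheel, oilstone from where it was at the start of the episode above 0.03 m).
It fails at once if the fingers press on anything with more than 80 N (contact force between the fingers and anything else above 80 N).
It also fails if it takes over 54 s, if anything falls off the work surface, if the arm or the gripper's body presses on something with over 40 N, if the wrist force passes 120 N, or if a joint passes its speed limit or range.

## Working session

There is one attempt and no reset: what is moved stays moved. The work goes in short steps, Python scripts to look and compute and a shell command to move; the robot and the scene stay as the last step left them, time stands still between calls to the robot, and variables do not carry over. Pictures are saved under pics/ and viewed, and the job is handed in when it is done.

```bash
ls; mkdir -p pics; python3 - <<'E'
from rig import arm
import cv2,pickle
print(arm.observe(), arm.hold_point_z)
for n in ("side","top"):
    f=arm.grab_frame(n); cv2.imwrite(f"pics/{n}0.png",f["pixels"][:,:,::-1]); print(n,f["mtx"],f["k1"],f["camera_from_world"])
    f2=dict(f); pickle.dump(f2,open(f"{n}0.pkl","wb"))
    for t in ("chest","edge_bar_top","bar_right_end","drawer_front_top"):
        try:
            for r in arm.masks_of(f,t)[:2]: print(t,r["score"],r["bbox"],r["region"].sum())
        except Exception as e: print(t,e)
E
```

```text
pics
{'time': 0.0, 'joint_positions': array([ 1.21762189e+00,  1.31154478e-01,  1.48931044e+00,  1.08163740e-05,
        1.52299684e+00, -8.53962701e-02]), 'joint_vel': array([0.00073094, 0.00030977, 0.0002673 , 0.0015712 , 0.0002607 ,
       0.0002446 ]), 'tau': array([ 8.52688117e-04, -5.69406223e+01, -5.00544047e+01, -2.89044856e-04,
        1.47302588e-02, -2.35202185e-05]), 'ee_pos': array([0.1585313 , 0.57809568, 0.23023132]), 'eef_rot': array([ 1.33489623e-01,  9.91049770e-01, -9.10997168e-04, -2.08567468e-04]), 'force': array([-0.10871482, -0.47638328, -0.26580238]), 'ft_torque': array([ 0.00285501, -0.01348114, -0.01528919]), 'grip_width': 0.0855176867651636} 0.0187
side [[389.67926307   0.         275.99022985]
 [  0.         389.67926307 206.2119473 ]
 [  0.           0.           1.        ]] 0.0031186512066448866 [[ 0.8727553  -0.488054   -0.01007337 -0.44181806]
 [-0.19046737 -0.3214555  -0.92757132  0.19414069]
 [ 0.44946675  0.81146143 -0.37351035  0.96440221]
 [ 0.          0.          0.          1.        ]]
chest 0.8 [248.9, 173.9, 332.5, 230.1] 2306
edge_bar_top 0.91 [245.6, 173.6, 326.9, 229.5] 2601
bar_right_end 0.64 [313.2, 259.8, 330.8, 275.9] 175
bar_right_end 0.58 [247.5, 172.5, 329.7, 229.0] 2453
drawer_front_top 0.93 [247.6, 189.2, 289.1, 222.8] 640
top [[514.80445778   0.         271.904762  ]
 [  0.         514.80445778 206.44533906]
 [  0.           0.           1.        ]] -0.05768489649956646 [[ 0.01083377 -0.99990955 -0.0079706   0.00867038]
 [-0.9903467  -0.0096279  -0.13827767  0.5325919 ]
 [ 0.13818842  0.00939173 -0.99036143  1.33115765]
 [ 0.          0.          0.          1.        ]]
chest 0.83 [147.8, 126.3, 265.7, 192.5] 6653
chest 0.46 [218.2, 143.8, 255.1, 149.5] 203
edge_bar_top 0.79 [150.9, 128.1, 264.0, 194.5] 6601
bar_right_end 0.68 [147.8, 129.1, 266.5, 192.4] 6575
drawer_front_top 0.83 [156.3, 190.1, 261.6, 192.9] 318
```

View pics/top0.png

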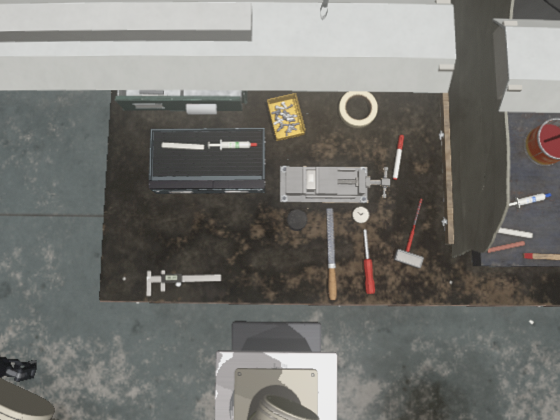

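View pics/side0.png

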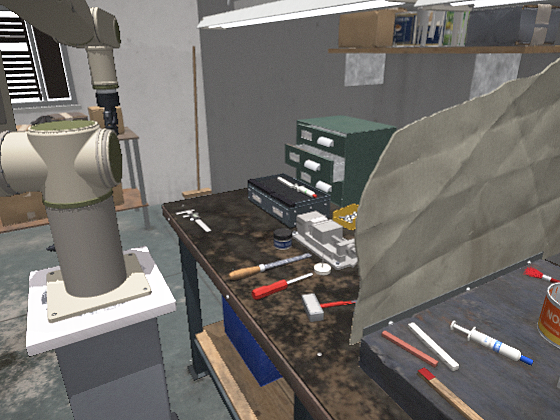

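```bash
python3 - <<'E'
import cv2,pickle
f=pickle.load(open("top0.pkl","rb"))["pixels"][:,:,::-1]
cv2.imwrite("pics/topz.png",cv2.resize(f[115:205,135:280],None,fx=5.5,fy=5.5,interpolation=cv2.INTER_CUBIC))
f=pickle.load(open("side0.pkl","rb"))["pixels"][:,:,::-1]
cv2.imwrite("pics/sidez.png",cv2.resize(f[165:240,240:340],None,fx=7.5,fy=7.5,interpolation=cv2.INTER_CUBIC))
E
```

```text
(no output)
```

View pics/topz.png

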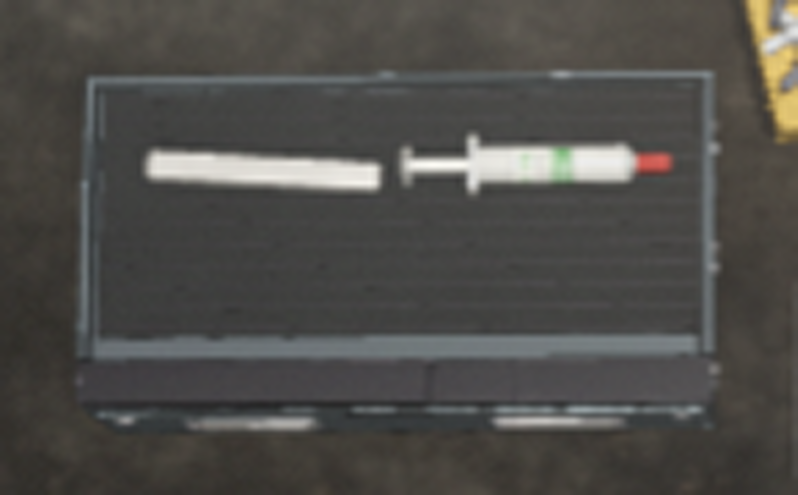

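View pics/sidez.png

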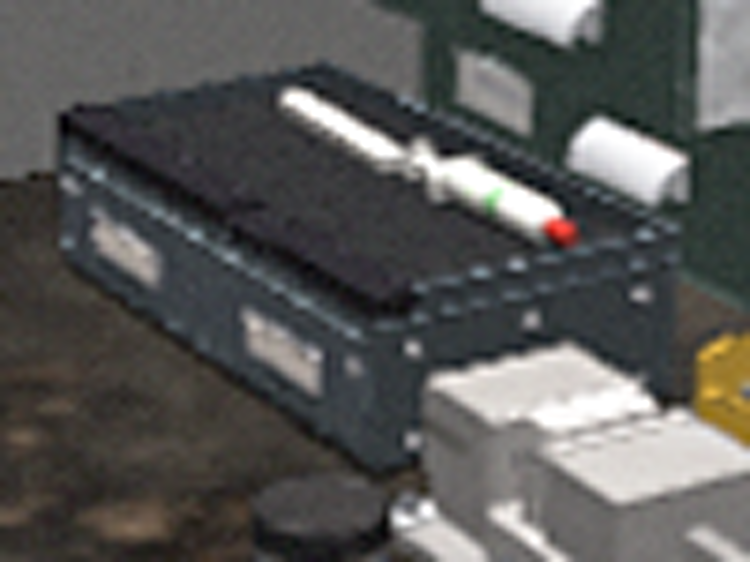

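```bash
cat > h.py <<'E'
import numpy as np,cv2
def proj(f,P):
    P=np.atleast_2d(P); T=f["camera_from_world"]; c=P@T[:3,:3].T+T[:3,3]; s=c[:,:2]/c[:,2:]
    r2=(s**2).sum(1,keepdims=True); s=s*(1+f["k1"]*r2); return s@f["mtx"][:2,:2].T+f["mtx"][:2,2]
def unproj(f,uv,z):
    uv=np.atleast_2d(np.array(uv,float)); d=(uv-f["mtx"][:2,2])/np.diag(f["mtx"])[:2]; s=d.copy()
    for _ in range(20): s=d/(1+f["k1"]*(s**2).sum(1,keepdims=True))
    T=f["camera_from_world"];R=T[:3,:3];o=-R.T@T[:3,3]
    w=np.c_[s,np.ones(len(s))]@R; return o+w*((z-o[2])/w[:,2])[:,None]
E
python3 - <<'E'
import pickle,numpy as np,cv2
from h import *
f=pickle.load(open("top0.pkl","rb"))
Z=lambda x,y:(135+(x+.5)/5.5-.5,115+(y+.5)/5.5-.5)
# bar corners: BL? front-left, front-right, back-left, back-right; lips corners back
pts=[Z(80,401),Z(712,404),Z(83,358),Z(710,361),Z(88,78),Z(712,74),Z(430,380),Z(515,380)]
print(np.round(unproj(f,pts,0.086),4))
px=f["pixels"]
g=px.astype(float).mean(2)
z=cv2.resize(g[176:194,145:270],None,fx=6.3,fy=12,interpolation=cv2.INTER_CUBIC)
z=np.clip((z-30)/(80-30)*255,0,255)
cv2.imwrite("pics/barz.png",z)
for r in range(179,191): print(r,g[r,145:270].astype(int).tolist())
E
```

```text
[[0.5721 0.332  0.086 ]
 [0.5733 0.0344 0.086 ]
 [0.5927 0.3315 0.086 ]
 [0.5938 0.0356 0.086 ]
 [0.7291 0.3355 0.086 ]
 [0.7329 0.0365 0.086 ]
 [0.5835 0.167  0.086 ]
 [0.5839 0.127  0.086 ]]
179 [52, 49, 47, 57, 79, 75, 74, 102, 110, 110, 110, 110, 110, 109, 110, 109, 110, 111, 110, 109, 112, 111, 111, 111, 110, 111, 111, 110, 112, 112, 112, 111, 112, 112, 113, 113, 111, 113, 113, 113, 113, 113, 114, 114, 113, 113, 113, 115, 115, 114, 115, 115, 114, 115, 114, 114, 115, 114, 114, 116, 116, 116, 116, 115, 117, 116, 116, 116, 117, 116, 118, 116, 116, 116, 117, 117, 118, 117, 117, 117, 118, 118, 118, 118, 119, 119, 118, 119, 117, 108, 98, 97, 98, 98, 97, 99, 98, 98, 98, 97, 97, 98, 98, 98, 99, 100, 100, 99, 99, 100, 99, 100, 98, 88, 81, 91, 86, 70, 72, 67, 61, 64, 63, 67, 69]
180 [52, 52, 49, 51, 52, 47, 54, 74, 79, 78, 79, 81, 80, 70, 70, 70, 70, 71, 74, 74, 75, 73, 73, 73, 71, 71, 69, 68, 68, 68, 67, 68, 71, 75, 76, 78, 77, 73, 73, 74, 74, 74, 75, 76, 74, 74, 80, 83, 83, 80, 78, 77, 79, 83, 87, 87, 88, 88, 89, 89, 89, 90, 84, 78, 78, 79, 82, 89, 87, 80, 78, 76, 75, 76, 77, 76, 78, 79
[... 4722 characters left out ...]
, 109, 121, 118, 116, 140, 145, 109, 65, 55, 60, 63, 67, 69, 70]
190 [57, 58, 57, 59, 60, 60, 53, 69, 101, 90, 93, 91, 98, 103, 93, 83, 81, 73, 66, 65, 64, 65, 64, 65, 66, 62, 61, 68, 72, 70, 69, 72, 72, 74, 77, 77, 77, 78, 78, 80, 78, 79, 83, 84, 84, 83, 77, 65, 60, 60, 62, 60, 55, 44, 51, 54, 57, 58, 59, 59, 57, 56, 51, 53, 53, 54, 54, 53, 56, 65, 65, 67, 66, 66, 66, 69, 66, 61, 63, 68, 87, 98, 99, 99, 104, 106, 104, 106, 108, 108, 102, 98, 97, 103, 105, 97, 91, 88, 87, 89, 88, 85, 81, 78, 75, 68, 66, 70, 70, 68, 69, 70, 88, 116, 114, 93, 79, 72, 63, 56, 58, 62, 64, 66, 64][ WARN:0@0.051] global loadsave.cpp:1063 imwrite_ Unsupported depth image for selected encoder is fallbacked to CV_8U.
```

View pics/barz.png

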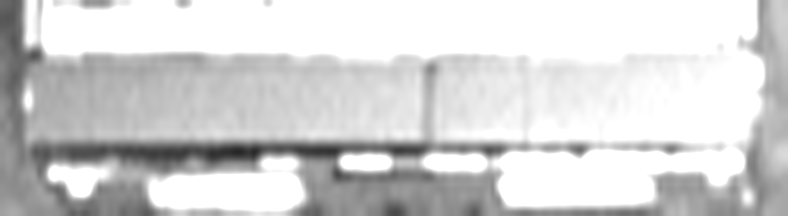

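```bash
python3 - <<'E'
import pickle,numpy as np,cv2
from h import *
from scipy.ndimage import map_coordinates,median_filter
for n in("top","side"):
    f=pickle.load(open(n+"0.pkl","rb")); g=f["pixels"].astype(float).mean(2)
    ys=np.arange(.150,-.151,-.002)
    C0=np.array([.583,.1835]); th=np.arctan2(.0012,.298)
    acc=0
    for dx in(-5,-2.5,0,2.5,5):
        P=np.array([[C0[0]+dx/1000-y*np.sin(th),C0[1]+y*np.cos(th),.086] for y in ys])
        uv=proj(f,P); acc=acc+map_coordinates(g,[uv[:,1],uv[:,0]],order=1)
    acc/=5; d=acc-median_filter(acc,15)
    print(n,[(int(round(y*1000)),round(v,1)) for y,v in zip(ys,d) if abs(v)>0.7])
    print(np.round(uv[[0,-1]]))
    # uncertain chest position: overlay
    im=cv2.resize(f["pixels"][:,:,::-1],None,fx=1,fy=1)
    if n=="side":
        z=g[165:240,240:340]; cv2.imwrite("pics/sidec.png",cv2.resize(np.clip((z-5)/50*255,0,255).astype(np.uint8),None,fx=7.5,fy=7.5,interpolation=cv2.INTER_CUBIC))
E
```

```text
top [(150, np.float64(2.5)), (148, np.float64(2.9)), (-8, np.float64(0.8)), (-10, np.float64(1.0)), (-12, np.float64(0.7)), (-14, np.float64(-5.3)), (-16, np.float64(-7.5)), (-18, np.float64(-5.6)), (-20, np.float64(-1.2)), (-22, np.float64(-1.0)), (-56, np.float64(-1.9)), (-62, np.float64(0.9)), (-64, np.float64(0.8)), (-146, np.float64(0.8)), (-148, np.float64(3.5))]
[[149. 182.]
 [264. 182.]]
side [(150, np.float64(18.5)), (148, np.float64(9.5)), (144, np.float64(-5.3)), (142, np.float64(-7.6)), (140, np.float64(-7.2)), (138, np.float64(-4.7)), (136, np.float64(-2.9)), (134, np.float64(-1.3)), (130, np.float64(0.8)), (128, np.float64(2.2)), (126, np.float64(2.1)), (124, np.float64(1.4)), (122, np.float64(0.9)), (116, np.float64(-1.2)), (114, np.float64(-1.3)), (112, np.float64(-1.4)), (110, np.float64(-0.9)), (104, np.float64(1.3)), (102, np.float64(1.9)), (100, np.float64(2.4)), (98, np.float64(2.3)), (96, np.float64(1.5)), (94, np.float64(0.9)), (64, np.float64(1.4)), (62, np.float64(0.9)), (56, np.float64(-1.5)), (54, np.float64(-1.4)), (52, np.float64(-0.8)), (48, np.float64(3
[... 400 characters left out ...]
 (-6, np.float64(1.3)), (-18, np.float64(-3.4)), (-20, np.float64(-6.1)), (-22, np.float64(-8.7)), (-24, np.float64(-10.0)), (-26, np.float64(-8.9)), (-28, np.float64(-4.8)), (-36, np.float64(0.8)), (-44, np.float64(0.8)), (-46, np.float64(2.1)), (-48, np.float64(1.4)), (-56, np.float64(-1.1)), (-58, np.float64(-1.2)), (-60, np.float64(-0.9)), (-62, np.float64(-1.0)), (-94, np.float64(0.7)), (-96, np.float64(1.2)), (-98, np.float64(1.2)), (-118, np.float64(0.8)), (-126, np.float64(-0.9)), (-128, np.float64(-0.9)), (-138, np.float64(2.0)), (-140, np.float64(2.6)), (-142, np.float64(2.3)), (-146, np.float64(-2.3)), (-148, np.float64(-6.3)), (-150, np.float64(-11.6))]
[[251. 178.]
 [293. 204.]]
```

View pics/sidec.png

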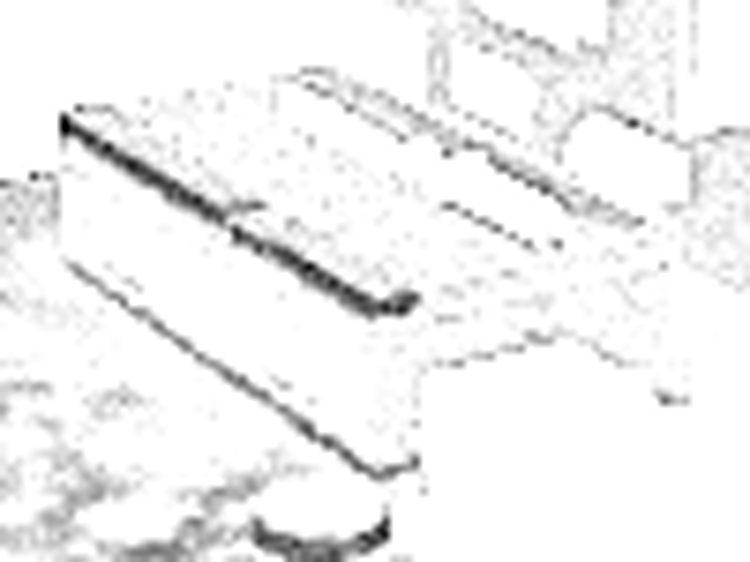

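```bash
cat > go.py <<'E'
import sys,numpy as np
from rig import arm
from scipy.spatial.transform import Rotation as R
s=arm.observe(); r=R.from_quat(s["eef_rot"]); t=np.array([float(v) for v in sys.argv[1:4]])
print("units",np.round(r.inv().apply(t-s["ee_pos"])/.03,2),"time",s["time"],"pos",np.round(s["ee_pos"],4),"F",np.round(s["force"],1),"w",s["grip_width"]); y=r.as_matrix()[:,1]; print("tool y ang",np.degrees(np.arctan2(y[1],y[0])))
E
python3 go.py .583 .147 .15
```

```text
units [-17.44 -10.13   2.71] time 0.5 pos [0.1587 0.5786 0.2313] F [0.1 0.8 0.4] w 0.08542831208464513
tool y ang 74.65713509789906
```

```bash
python3 -m crank '[[[-1,-0.6,0,-0.3,1],[-2.3,-1.35,0,-0.6,1],[-3.7,-2.15,0,-0.9,1],[-5.1,-2.95,0,-1.2,1],[-6.5,-3.8,0,-1.5,1],[-7.9,-4.6,0,-1.8,1],[-9.3,-5.4,0,-1.92,1],[-10.5,-6.1,0,-1.92,1]]]' 40; python3 go.py .583 .147 .12
```

```text
time: 1.3
ee_pos: [0.4155, 0.3169, 0.2316]
eef_rot: [-0.0, 1.0, 0.0, 0.0]
force: [0.2, 0.7, -0.1]
grip_width: 0.0
units [-5.58 -5.67  3.72] time 1.3 pos [0.4155 0.3169 0.2316] F [ 0.2  0.7 -0.1] w 6.778665351754863e-06
tool y ang 90.01976974164927
```

```bash
python3 -m crank '[[[-1,-1,0.5,0,1],[-2,-2,1,0,1],[-3,-3,1.7,0,1],[-4,-4,2.4,0,1],[-5,-5,3.1,0,1],[-5.5,-5.6,3.6,0,1],[-5.58,-5.67,3.72,0,1],[-5.58,-5.67,3.72,0,1]]]'; python3 go.py .583 .147 .092; python3 - <<'E'
from rig import arm
import cv2
for n in ("side","top"):
    f=arm.grab_frame(n)["pixels"][:,:,::-1]
    c=f[100:250,200:380] if n=="side" else f[100:250,120:300]
    cv2.imwrite(f"pics/{n}1.png",cv2.resize(c,None,fx=4,fy=4,interpolation=cv2.INTER_CUBIC))
E
```

```text
time: 2.1
ee_pos: [0.5811, 0.1482, 0.1187]
eef_rot: [0.001, 1.0, -0.0, -0.001]
force: [-0.5, 0.4, 0.3]
grip_width: -0.0002
units [-0.06 -0.04  0.89] time 2.1 pos [0.5811 0.1482 0.1187] F [-0.5  0.4  0.3] w -0.00023533684623892277
tool y ang 89.93283894091428
```

View pics/side1.png

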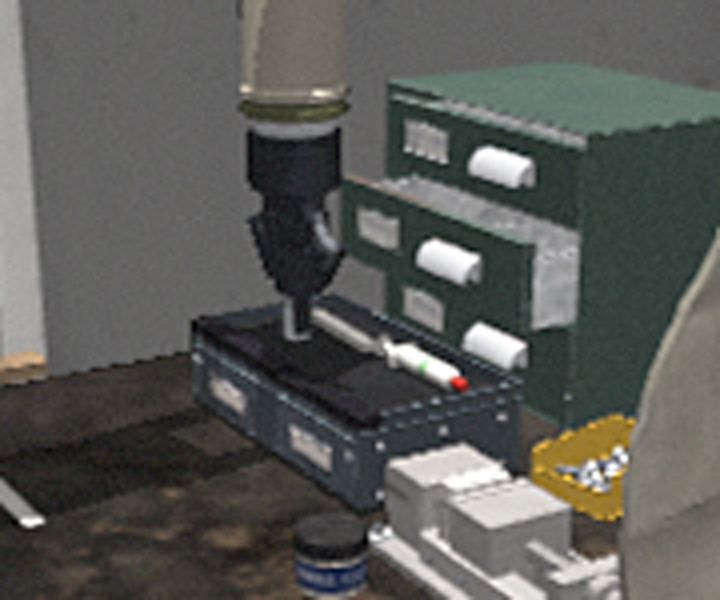

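View pics/top1.png

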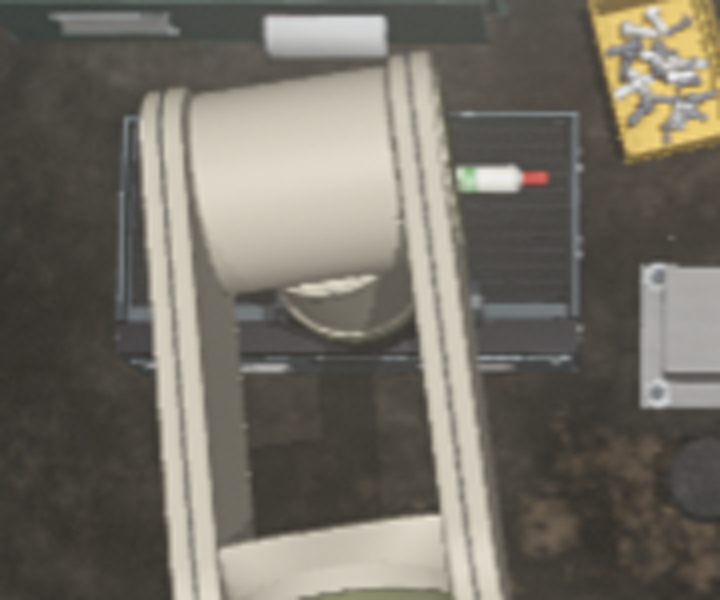

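```bash
python3 -m crank '[[[0,0,0.4,0,1],[-0.03,0,0.8,0,1],[-0.05,0,0.95,0,1],[-0.05,0,1,0,1],[-0.05,0,1.04,0,1],[-0.05,0,1.08,0,1],[-0.05,0,1.12,0,1],[-0.05,0,1.12,0,1]]]'; python3 go.py .583 .147 .082
```

```text
time: 3.0
ee_pos: [0.5832, 0.1487, 0.0862]
eef_rot: [-0.0, 1.0, 0.0, 0.0]
force: [0.6, -0.1, 0.5]
grip_width: -0.0002
units [ 0.01 -0.06  0.14] time 3.0 pos [0.5832 0.1487 0.0862] F [ 0.6 -0.1  0.5] w -0.00017382353329781049
tool y ang 90.01175582398272
```

```bash
python3 -m crank '[[[0,-0.03,0,0,1],[0,-0.06,0,0,1],[0,-0.06,0.02,0,1],[0,-0.06,0.04,0,1],[0,-0.06,0.06,0,1],[0,-0.06,0.08,0,1],[0,-0.06,0.1,0,1],[0,-0.06,0.1,0,1]]]'; python3 go.py .583 .147 .082
```

```text
time: 3.8
ee_pos: [0.583, 0.1469, 0.0829]
eef_rot: [-0.0, 1.0, -0.0, -0.0]
force: [-0.5, 0.3, -0.9]
grip_width: 0.0006
units [-0.    0.    0.03] time 3.8 pos [0.583  0.1469 0.0829] F [-0.5  0.3 -0.9] w 0.0005998656768558766
tool y ang 90.02111048162267
```

```bash
python3 -m crank '[[[0,0,0.03,0,1],[0,0,0.06,0,1],[0,0,0.08,0,1],[0,0,0.1,0,1],[0,0,0.1,0,1],[0,0,0.1,0,1],[0,0,0.1,0,1],[0,0,0.1,0,1]]]'; python3 go.py .583 .147 .0765
```

```text
time: 4.6
ee_pos: [0.5832, 0.147, 0.0813]
eef_rot: [-0.0, 1.0, 0.0, 0.0]
force: [-4.3, -0.2, 9.0]
grip_width: 0.0001
units [0.01 0.   0.16] time 4.6 pos [0.5832 0.147  0.0813] F [-4.3 -0.2  9. ] w 8.403431524863616e-05
tool y ang 90.02004714218441
```

```bash
python3 -m crank '[[[0,0,0.01,0,1],[0,0,0.02,0,1],[0,0,0.03,0,1],[0,0,0.04,0,1],[0,0,0.04,0,1],[0,0,0.04,0,1],[0,0,0.04,0,1],[0,0,0.04,0,1]]]'; python3 go.py .583 .147 .0765
```

```text
time: 5.4
ee_pos: [0.5832, 0.147, 0.0802]
eef_rot: [-0.0, 1.0, 0.0, 0.0]
force: [-4.2, -1.1, 9.2]
grip_width: 0.0002
units [0.01 0.   0.12] time 5.4 pos [0.5832 0.147  0.0802] F [-4.2 -1.1  9.2] w 0.00018648520007264873
tool y ang 90.02150283350632
```

```bash
python3 -m crank '[[[0,0,0.03,0,1],[0,0,0.06,0,1],[0,0,0.08,0,1],[0,0,0.1,0,1],[0,0,0.1,0,1],[0,0,0.1,0,1],[0,0,0.1,0,1],[0,0,0.1,0,1]]]'; python3 go.py .583 .147 .0765
```

```text
time: 6.2
ee_pos: [0.5833, 0.147, 0.0762]
eef_rot: [-0.0, 1.0, 0.0, 0.0]
force: [-2.1, -1.5, 4.5]
grip_width: 0.0001
units [ 0.01  0.   -0.01] time 6.2 pos [0.5833 0.147  0.0762] F [-2.1 -1.5  4.5] w 0.00010199312386003273
tool y ang 90.01261921291373
```

```bash
python3 - <<'E'
from rig import arm
import cv2,numpy as np
o=[]
for n in ("side","top"):
    f=arm.grab_frame(n)
    for t in ("drawer_front_top",):
        for r in arm.masks_of(f,t)[:2]: print(n,t,r["score"],r["bbox"])
    f=f["pixels"][:,:,::-1]
    c=f[150:270,220:340] if n=="side" else f[120:240,130:270]
    o.append(cv2.resize(c,(390,390),interpolation=cv2.INTER_CUBIC))
cv2.imwrite("pics/both2.png",np.hstack(o))
E
```

```text
side drawer_front_top 0.91 [223.2, 191.2, 289.9, 229.8]
top drawer_front_top 0.66 [152.6, 191.1, 261.1, 228.8]
top drawer_front_top 0.23 [234.2, 143.1, 257.2, 145.4]
```

View pics/both2.png

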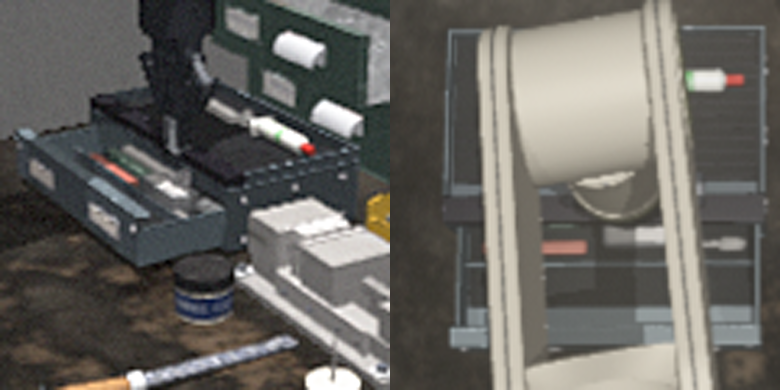

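```bash
python3 - <<'E'
from h import *
import pickle
f=pickle.load(open("top0.pkl","rb"))
print(np.round(unproj(f,[(155,220.3),(155,226.8),(262,220.3)],.064),4))
print(np.round(unproj(f,[(150,270),(220,275),(297,218)],.01),3))
E
python3 go.py .583 .147 .115;python3 go.py .518 .180 .115
```

```text
[[0.4893 0.3183 0.064 ]
 [0.4723 0.3176 0.064 ]
 [0.4922 0.0392 0.064 ]]
[[ 0.361  0.339  0.01 ]
 [ 0.35   0.151  0.01 ]
 [ 0.505 -0.054  0.01 ]]
units [ 0.01 -0.   -1.29] time 6.4 pos [0.5832 0.147  0.0762] F [-2.2  0.3  6.2] w 7.939348668782465e-05
tool y ang 90.01661689695644
units [ 2.17  1.1  -1.29] time 6.4 pos [0.5832 0.147  0.0762] F [-2.2  0.3  6.2] w 7.939348668782465e-05
tool y ang 90.01661689695644
```

```bash
python3 -m crank '[[[0,0,-0.4,0,1],[0,0,-0.8,0,1],[0.3,0.1,-1,0,1],[1,0.5,-1,0,1],[1.6,0.9,-1,0,1],[2.15,1.1,-1,0,1],[2.25,1.1,-1,0,1],[2.25,1.1,-1,0,1]]]'; python3 go.py .516 .180 .036
```

```text
time: 7.2
ee_pos: [0.5152, 0.1801, 0.1063]
eef_rot: [-0.001, 1.0, -0.0, 0.0]
force: [-0.2, -0.2, 0.2]
grip_width: 0.0001
units [-0.03 -0.    2.34] time 7.2 pos [0.5152 0.1801 0.1063] F [-0.2 -0.2  0.2] w 7.432901813035425e-05
tool y ang 90.06580891854468
```

```bash
python3 -m crank '[[[0,0,0.4,0,1],[0,0,0.8,0,1],[0,0,1.2,0,1],[0,0,1.6,0,1],[0,0,2,0,1],[0,0,2.25,0,1],[0,0,2.3,0,1],[0,0,2.3,0,1]]]'; python3 go.py .50 .180 .036
```

```text
time: 8.0
ee_pos: [0.5154, 0.1799, 0.0366]
eef_rot: [-0.0, 1.0, -0.0, -0.0]
force: [0.1, -0.2, 0.5]
grip_width: 0.0001
units [0.51 0.   0.02] time 8.0 pos [0.5154 0.1799 0.0366] F [ 0.1 -0.2  0.5] w 0.00012163893135281753
tool y ang 90.01674540630714
```

```bash
python3 -m crank '[[[0.1,0,0,0,1],[0.2,0,0,0,1],[0.3,0,0,0,1],[0.4,0,0,0,1],[0.5,0,0,0,1],[0.6,0,0,0,1],[0.7,0,0,0,1],[0.8,0,0,0,1]]]'; python3 go.py .457 .180 .036
```

```text
time: 8.8
ee_pos: [0.4916, 0.1798, 0.0372]
eef_rot: [-0.0, 1.0, -0.0, 0.0]
force: [1.9, -1.5, 0.3]
grip_width: 0.0
units [1.15 0.01 0.04] time 8.8 pos [0.4916 0.1798 0.0372] F [ 1.9 -1.5  0.3] w 2.4827956912117885e-05
tool y ang 90.01391824255785
```

```bash
python3 -m crank '[[[0.13,0,0,0,1],[0.26,0,0,0,1],[0.39,0,0,0,1],[0.52,0,0,0,1],[0.65,0,0,0,1],[0.78,0,0,0,1],[0.9,0,0,0,1],[0.98,0,0,0,1]]]'; python3 go.py .457 .180 .036
```

```text
time: 9.6
ee_pos: [0.4616, 0.1799, 0.0368]
eef_rot: [-0.0, 1.0, -0.0, -0.0]
force: [2.3, -1.8, -0.2]
grip_width: 0.0
units [0.15 0.   0.03] time 9.6 pos [0.4616 0.1799 0.0368] F [ 2.3 -1.8 -0.2] w 4.59480114244299e-05
tool y ang 90.01826062051033
```

```bash
python3 -m crank '[[[0.02,0,0,0,1],[0.04,0,0,0,1],[0.06,0,0,0,1],[0.08,0,0,0,1],[0.1,0,0,0,1],[0.12,0,0,0,1],[0.13,0,0,0,1],[0.13,0,0,0,1]]]'; python3 go.py .457 .180 .036
```

```text
time: 10.4
ee_pos: [0.4585, 0.1799, 0.037]
eef_rot: [-0.0, 1.0, 0.0, 0.0]
force: [3.1, 0.6, -2.1]
grip_width: -0.0001
units [0.05 0.   0.03] time 10.4 pos [0.4585 0.1799 0.037 ] F [ 3.1  0.6 -2.1] w -7.305889088604703e-05
tool y ang 90.01533027085719
```

```bash
python3 -m crank '[[[0.02,0,0,0,1],[0.04,0,0,0,1],[0.06,0,0,0,1],[0.08,0,0,0,1],[0.1,0,0,0,1],[0.1,0,0,0,1],[0.1,0,0,0,1],[0.1,0,0,0,1]]]'; python3 go.py .457 .180 .036
```

```text
time: 11.2
ee_pos: [0.4585, 0.1801, 0.0378]
eef_rot: [-0.0, 1.0, 0.0, 0.003]
force: [16.9, 1.1, -11.5]
grip_width: -0.0004
units [ 0.05 -0.    0.06] time 11.2 pos [0.4585 0.1801 0.0378] F [ 16.9   1.1 -11.5] w -0.00035875434326298154
tool y ang 90.00196559433648
```

The stop is reached: the position holds at x = 0.4585 while the force rises to 17 N. I'll back off and lift out.

```bash
python3 -m crank '[[[-0.1,0,0,0,1],[-0.3,0,0,0,1],[-0.5,0,0,0,1],[-0.5,0,-0.5,0,1],[-0.5,0,-1,0,1],[-0.5,0,-1.7,0,1],[-0.5,0,-2.4,0,1],[-0.5,0,-3,0,1]]]'; python3 -m crank '[[[0,0.5,-0.5,0,1],[0,1.5,-1,0,1],[0,2.5,-1.5,0,1],[0,3.5,-2,0,1],[0,4.5,-2.5,0,1],[0,5.5,-2.5,0,1],[0,6,-2.5,0,1],[0,6,-2.5,0,1]]]'
```

```text
time: 12.0
ee_pos: [0.4704, 0.18, 0.128]
eef_rot: [-0.0, 1.0, 0.0, -0.0]
force: [0.6, 0.8, -0.0]
grip_width: 0.0
time: 12.8
ee_pos: [0.4693, 0.3618, 0.2011]
eef_rot: [-0.001, 1.0, -0.0, -0.001]
force: [-0.1, -1.0, -0.2]
grip_width: 0.0
```

```bash
python3 - <<'E'
from rig import arm
import cv2,numpy as np,pickle
from h import *
o=[]
for n in ("side","top"):
    f=arm.grab_frame(n); old=pickle.load(open(n+"0.pkl","rb"))
    for t in ("drawer_front_top",):
        for r in arm.masks_of(f,t)[:1]:
            print(n,t,r["score"],r["bbox"])
            if n=="top": print(unproj(f,[(r["bbox"][2],r["bbox"][1]),(r["bbox"][2],r["bbox"][3])],.064))
    f=f["pixels"][:,:,::-1]
    c=f[120:320,160:380] if n=="side" else f[110:310,100:420]
    o.append(cv2.resize(c,(390,390) if n=="side" else (400,390),interpolation=cv2.INTER_CUBIC))
cv2.imwrite("pics/both3.png",np.hstack(o))
E
```

```text
side drawer_front_top 0.96 [214.9, 187.9, 287.6, 234.1]
top drawer_front_top 0.56 [152.0, 187.9, 262.3, 245.7]
[[0.57749913 0.03957157 0.064     ]
 [0.42627115 0.03754919 0.064     ]]
```

View pics/both3.png

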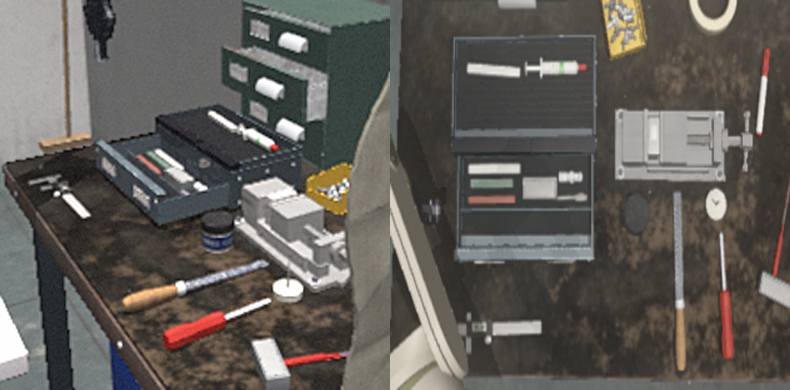

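```bash
python3 - <<'E'
from rig import arm
import cv2,numpy as np
from h import *
f=arm.grab_frame("top"); old=np.load if 0 else None
p=f["pixels"][:,:,::-1]
cv2.imwrite("pics/topf.png",cv2.resize(p[175:255,140:280],None,fx=5.5,fy=5.5,interpolation=cv2.INTER_CUBIC))
g=p.astype(float).mean(2)[:,195:220].mean(1)
for r in range(224,248): print(r,int(g[r]),np.round(unproj(f,[(207,r)],.064)[0,0],4))
E
```

```text
224 63 0.481
225 63 0.4784
226 63 0.4758
227 63 0.4732
228 63 0.4706
229 63 0.468
230 89 0.4654
231 143 0.4628
232 144 0.4602
233 143 0.4576
234 141 0.455
235 120 0.4524
236 102 0.4498
237 130 0.4472
238 152 0.4446
239 145 0.442
240 144 0.4394
241 146 0.4369
242 142 0.4343
243 75 0.4317
244 57 0.4291
245 58 0.4265
246 58 0.4239
247 58 0.4213
```

View pics/topf.png

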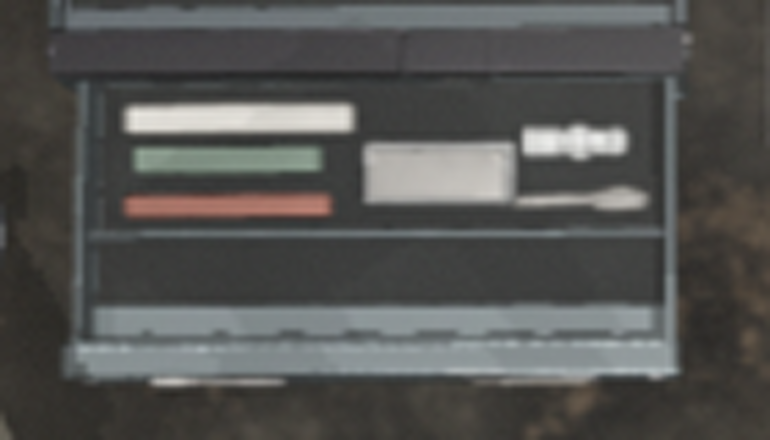

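```bash
python3 -c "
from rig import arm
print(arm.close_job(), arm.observe()['force'])"
```

```text
the job is handed in; nothing more can be done
the job is handed in; nothing more can be done
```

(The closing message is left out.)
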